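Turn a coated test panel over on the turnover step

ROBOT

A 7-joint arm with a two-finger parallel gripper is mounted at the origin on the work surface. World frame = base frame: x ahead of the robot, y to its left, z up, the work surface at z = 0. Lengths are in m, angles in rad, forces in N, time in s.
With the tool pointing down it reaches from about 0.425 to 0.8 m from the base axis. Payload 8.3 kg.
Tool frame: the origin (TCP) lies at the very end of the fingers, on their centre line; the grasp point (between the pads) lies pinch_z behind it (pinch_z is the distance from the TCP to the grasp point, in m); z points along the fingers, y is the line along which they close (so a half turn about z gives the same grasp; the last joint's range is limited). The gripper opens to 85 mm and grips with 20 to 120 N. Pads are 22 mm wide; open, the fingers measure 114 mm over their backs; the gripper's body (76 mm by 85 mm) begins 54 mm behind the grasp point. The pads swing forward as they close: fully open they stand 13 mm farther back than shut.
Start: joints at [-1.233, 0.383, 0.016, 1.37, -0.006, 1.388, -0.046], TCP at [0.244, 0.575, 0.231] pointing down, gripper open.
Joint ranges: [-2.95, 2.95], [-0.25, 2.06], [-1.52, 1.56], [0.18, 2.33], [-1.44, 4.58], [0.02, 2.06], [-3.01, 3.01]. Speed limits (rad/s): [2.39, 2.39, 3.01, 3.01, 3.14, 3.14, 3.14].

INTERFACE

Orientations are given as a unit quaternion [w, x, y, z].
In Python, from workcell import * gives the robot as it stands.
- The arm moves only by the tool servo_tool, never from a script. Its arguments are lists of equal length, an entry for each row: "delta_rot": the turn, a rotation vector about the tool's x, y, z in rad, a list of three; "linear": the shift along the tool's x, y, z in mm, a list of three; "gripper": the finger opening in mm, from 0 to 85.4. In form: {"delta_rot": [[ax, ay, az], ...], "linear": [[dx, dy, dz], ...], "gripper": [gripper, ...]}. A call has 1 to 5 rows; each row is the pose to reach, as a shift and turn from the pose commanded when the call began, along the tool's axes at that moment; what a row does not reach only later rows make up. A row lasts 1/10 s, in which the tool goes at most 50 mm and 8.59 degrees, less where a joint would pass 70% of its speed; a pose out of reach is approached as far as the arm can. A call with a gripper value outside its range is refused whole. The fingers move at their own pace and stop on an object; the grip force is fixed at half the most. Time passes only in rows, so rows that repeat a pose let the fingers close. It gives the time, the measured TCP pose, the force, the opening and the grip force at its end, in the units of the state.
- observe(): the state, without advancing time (a new reading comes with each control period).
- camera(name): name is "side" or "top"; returns the picture (480x640x3 uint8, red, green, blue); there is no depth.
- camera_params(name): a dict with "intrinsics" (3x3 intrinsics, pixels), "k1" (the pictures are not rectified: a ray, as slopes to the right and down, at radius r is drawn at 1 + k1 r^2 times it, then the intrinsics apply), "camera_from_world" (4x4, takes a point from world to camera coordinates). Camera axes: x right, y up, looking along -z (the intrinsics and any distortion apply to the point x, -y, -z); pixel columns grow to the right and rows downward; lengths in m; the calibration is good to about 2 mm. A picture is of the moment at which its call begins. camera_params takes no time and is no camera call.
- close_job(): hands the job in; it is judged then, once.
Trained networks look in the newest picture that a camera, given by its name, has taken for a name from the list of things; names that differ only in an ending like _2 or _b are one class to them, and where a whole thing is asked for, a point or a joint stands for the part that bears it (a point fixed in the world has none). Each returns a list of dicts, best first, with "p" (0 to 1); they miss things now and then, are a little off and sometimes report something else, mostly with a low value. They report only what shows in the picture. A call takes as long as a camera call. They do not tell look-alikes from the thing itself.
- spot_in(camera, target): "location" ([x, y, z] in m, in world coordinates, good to about 4 mm: the middle of the surface that is visible of it).
- place_of(camera, target): "location" ([x, y, z] in m, in world coordinates, good to about 4 mm: a listed point, or the origin of a listed thing).
The state is a dict: "clock": time; "qpos": joint angles; "joint_velocities": joint speeds; "effort": joint torques, N m; "ee_pos": TCP position; "tcp_rot": TCP orientation; "force": force on the tool from outside, world axes, zero at the start; "ft_torque": the same for the moment, N m; "width": finger opening in m; "grasp_force": force on a finger pad.
Only numpy, scipy, OpenCV 4.12 (cv2) and the standard library are available. Lean on these libraries where they do the work, as an engineer would, in place of code of your own. Each camera call takes 0.05 s, during which the arm holds its last target. There are 200 camera calls.

TASK

Lift the hold-down bridge off the test panel and hang it squarely across the flat parking rail, near the middle, one leg on either side, and let go of it. Then turn the panel over onto the lower bed so that the face that was underneath is up (the easy way is to push it off the deck so that it tips into the trough and topples on over), and slide it home, flush against both the end stop and the side fence. Leave the weight, the cup and the black case where they are.

Things in the scene. Friction and masses are not known exactly. Their poses are not given: they have to be found in the camera images.
- jig: Fixed metal turnover step; origin on the bench under its middle, z up; mm. Along y: upper deck (y -176 to -36, x -55 to 55, top z 85), trough (y -36 to 35, floor z 12), lower bed (y 35 to 172, x -65 to 70, top z 27). End stop: strip across the bed's +y end, face at y 172, top z 39. Side fence: strip on the bed's +x side, face at x 70, y 62 to 172, top z 39. The bed's -x side is open.
- deck_edge (a point): Middle of the deck's top edge on the trough side (jig x 0, y -36, z 85 mm); axes as the jig's.
- bed_home (a point): Point on the bed's top (jig x 25, y 112, z 27 mm) below the panel's centre when the panel is home against end stop and side fence; axes as the jig's.
- panel: Flat rigid test panel, 90 mm in x, 120 in y, 8 thick, about 0.23 kg. Starts on the deck, long side along the jig's y, bare metal face up; the other face is coated white with a cross-cut grid. Origin at the centre of the face that is below at the start; z up at the start, down once turned over.
- panel_mid (a point): Centre of the panel, in the middle of its thickness; axes as the panel's.
- holddown: Hold-down bridge: upside-down steel U, 0.28 kg, across panel and deck at the start. Top bar 140 mm in x, 18 wide in y, 6 thick; at each end a leg 8 thick, 50 long hangs down (124 between legs). Black grip block on the bar's middle: 40 mm in x, 14 in y, from 6 to 32 mm above the bar's underside. Origin: middle of the bar's underside, z up.
- rail: Parking rail, fixed: a flat steel bar 180 mm long in y, 24 mm wide in x, 12 mm thick, its top 105 mm above the bench, on a post (20 x 12 mm) at either end, centred at y = -84 and +84 mm. Origin on the bench below its middle.
- rail_top (a point): Middle of the parking rail's top face; axes as the rail's (y along the bar).
- weight: Bystander: turned steel weight with a knob, 52 mm across, 74 mm high; origin at the centre of its foot.
- cup: Bystander: open aluminium cup, 64 mm across, 60 mm high; origin at the centre of its foot.
- case: Bystander: black instrument case, 90 x 160 x 40 mm; origin at the centre of its underside.
Things that resemble listed ones, but are neither listed nor needed, are in the scene too. What is meant by the holddown is not orange, and is the smaller of those in its own colour.

How it is judged:
By the outcome, as a careful person would: the job done as asked, in the order asked, and still so for the second after the job is handed in, with the robot touching nothing.
It also fails if it takes over 64 s, if anything falls off the work surface, if the arm or the gripper's body presses on something with over 40 N, if the wrist force passes 120 N, or if a joint passes its speed limit or range.

## Working session

There is one attempt and no reset: what is moved stays moved. The work goes in short steps, Python scripts to look and compute and a tool call to move; the robot and the scene stay as the last step left them, time stands still between calls to the robot, and variables do not carry over. Pictures are saved under pics/ and viewed, at most 10 in all, crops included, and the job is handed in when it is done.

Besides the shell and the picture viewer there is one more tool, called after "Call:" as name(argument=value, ...) on one line, values as JSON. servo_tool: Moves the arm, as the interface text tells. Its arguments: {"type":"object","properties":{"delta_rot":{"type":"array"},"linear":{"type":"array"},"gripper":{"type":"array"}},"required":["delta_rot","linear","gripper"]}

```bash
mkdir -p pics; cat > h.py <<'E'
from workcell import *
import numpy as np, cv2
from scipy.spatial.transform import Rotation as R
def snap(n,f=None):
    im=np.array(camera(n))
    if f: cv2.imwrite('pics/'+f,im[:,:,::-1])
    return im
def proj(n,P):
    c=camera_params(n);K=np.array(c['intrinsics']);T=np.array(c['camera_from_world'])
    p=np.atleast_2d(P)@T[:3,:3].T+T[:3,3]
    s=np.c_[p[:,0]/-p[:,2],-p[:,1]/-p[:,2]]
    s=s*(1+c['k1']*(s**2).sum(1,keepdims=True))
    return s@K[:2,:2].T+K[:2,2]
def unproj(n,uv,z):
    c=camera_params(n);K=np.array(c['intrinsics']);T=np.array(c['camera_from_world'])
    d=(np.atleast_2d(uv).astype(float)-K[:2,2])@np.linalg.inv(K[:2,:2]).T
    s=d.copy()
    for _ in range(20): s=d/(1+c['k1']*(s**2).sum(1,keepdims=True))
    r=np.c_[s[:,0],-s[:,1],-np.ones(len(s))]@T[:3,:3]
    o=-T[:3,:3].T@T[:3,3]
    return o+r*((z-o[2])/r[:,2])[:,None]
def st():
    s=observe();print('t',round(s['clock'],2),'p',np.round(s['ee_pos'],4),'q',np.round(s['tcp_rot'],3),'F',np.round(s['force'],1),'w',round(s['width'],4),'g',round(s['grasp_force'],1));return s
E
python3 - <<'E'
from h import *
a=snap('top','t0.png');b=snap('side','s0.png')
s=st();print(s.keys())
import workcell;print(getattr(workcell,'pinch_z',None))
for n in ('top','side'):
    for t in ('jig','deck_edge','bed_home','panel','holddown','rail_top','weight','cup','case'):
        print(n,t,[(np.round(d['location'],3).tolist(),round(d['p'],2),proj(n,d['location'])[0].astype(int).tolist()) for d in place_of(n,t)[:4]])
E
```

```text
t 0.1 p [0.2436 0.5751 0.2304] q [-0.     0.199  0.98  -0.001] F [ 0.1  0.1 -0.4] w 0.0853 g 0.0
dict_keys(['clock', 'qpos', 'joint_velocities', 'effort', 'ee_pos', 'tcp_rot', 'force', 'ft_torque', 'grasp_force', 'width'])
0.0187
top jig [([0.564, 0.101, 0.003], 0.86, [253, 274])]
top deck_edge [([0.568, 0.062, 0.087], 0.77, [268, 267])]
top bed_home [([0.578, 0.216, 0.024], 0.8, [199, 266])]
top panel [([0.57, -0.005, 0.086], 0.72, [300, 266]), ([0.64, -0.275, -0.0], 0.41, [424, 242])]
top holddown [([0.813, -0.218, 0.049], 0.95, [400, 160]), ([0.361, 0.008, 0.07], 0.93, [293, 369]), ([0.576, -0.03, 0.092], 0.58, [312, 263]), ([0.562, 0.101, 0.001], 0.53, [253, 275])]
top rail_top [([0.455, -0.311, 0.102], 0.63, [453, 323]), ([0.568, 0.068, 0.084], 0.46, [265, 267])]
top weight [([0.637, -0.274, -0.002], 0.64, [423, 244]), ([0.567, 0.0, 0.09], 0.21, [297, 267])]
top cup [([0.763, -0.072, 0.002], 0.74, [332, 188])]
top case [([0.742, 0.185, -0.001], 0.82, [218, 196]), ([0.456, -0.313, 0.0], 0.67, [444, 326])]
side jig [([0.563, 0.097, 0.0], 0.81, [285, 334])]
side deck_edge [([0.569, 0.063, 0.084], 0.56, [291, 278])]
side bed_home [([0.577, 0.21, 0.031], 0.73, [230, 372])]
side panel [([0.57, -0.004, 0.086], 0.57, [312, 253])]
side holddown [([0.363, 0.008, 0.068], 0.95, [438, 309]), ([0.574, -0.033, 0.093], 0.84, [319, 239]), ([0.454, -0.312, 0.004], 0.59, [436, 220]), ([0.455, -0.312, 0.107], 0.4, [442, 175])]
side rail_top []
side weight [([0.639, -0.274, -0.002], 0.87, [346, 209])]
side cup [([0.756, -0.068, -0.001], 0.83, [246, 244])]
side case [([0.741, 0.187, 0.003], 0.8, [157, 331]), ([0.455, -0.311, 0.002], 0.19, [435, 221])]
```

View pics/t0.png

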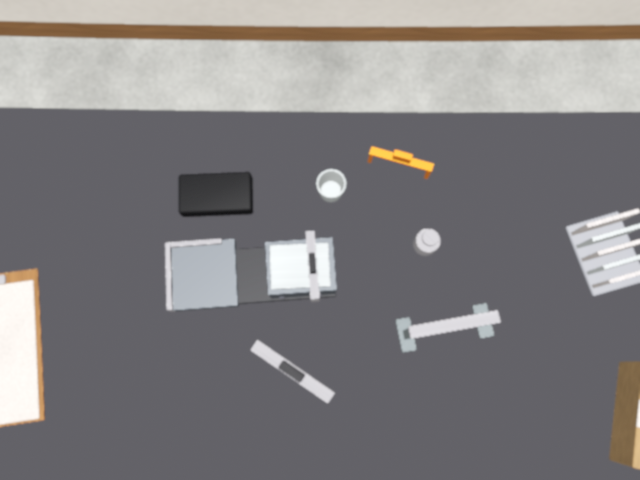

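View pics/s0.png

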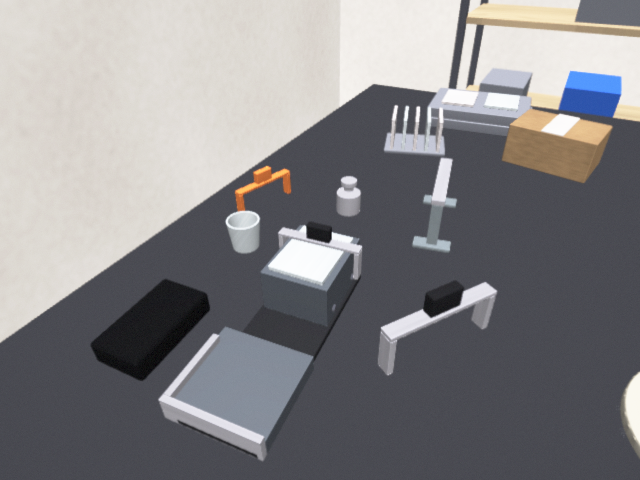

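Holddown look-alikes (top view): the orange bridge at (400,160) is the wrong colour. The big steel bridge at (293,370) is about 200 mm long, so too large. The small steel bridge lies across the panel at (312,263). I choose the last one and check it in a crop.

```bash
python3 - <<'E'
from h import *
a=cv2.imread('pics/t0.png')
c=np.zeros((600,800,3),np.uint8)
c[:400]=cv2.resize(a[225:325,150:350],None,fx=4,fy=4,interpolation=cv2.INTER_CUBIC)
c[400:]=cv2.resize(a[300:350,350:550],None,fx=4,fy=4,interpolation=cv2.INTER_CUBIC)
cv2.imwrite('pics/c1.png',c)
o=lambda n:-np.array(camera_params(n)['camera_from_world'])[:3,:3].T@np.array(camera_params(n)['camera_from_world'])[:3,3]
print(o('top'),o('side'))
E
```

```text
[ 0.36392803 -0.04698357  1.33229367] [0.28570904 0.48523969 0.51521038]
```

View pics/c1.png

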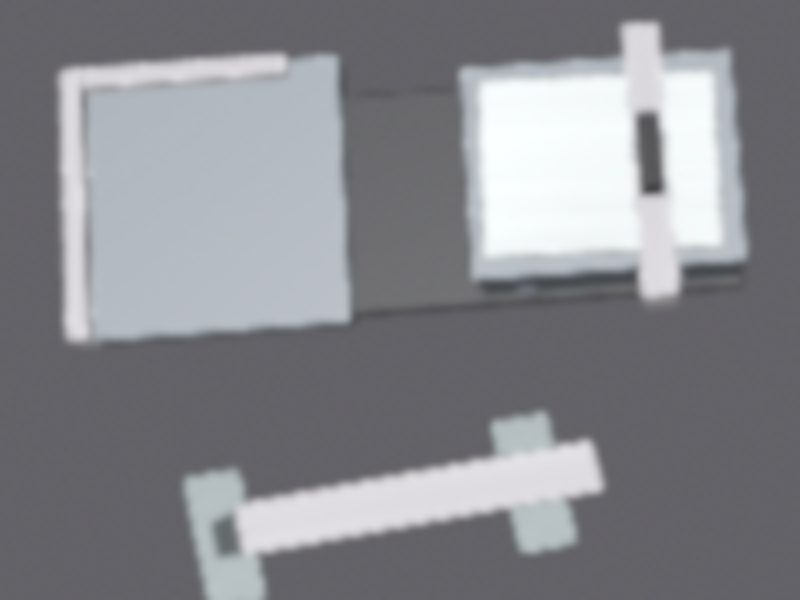

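The crop shows the small steel bridge with its black grip centred at (649,153) in the crop, lying across the bright panel on the deck. The rail bar runs from about (240,530) to (598,466). Next I turn these corners into poses.

```bash
python3 - <<'E'
from h import *
f=lambda p,u0,v0:np.c_[u0+(np.array(p)[:,0]+.5)/4-.5, v0+(np.array(p)[:,1]+.5)/4-.5]
def show(n,p,z,u0=150,v0=225):
    w=unproj('top',f(p,u0,v0),z);print(n,np.round(w,4)[:,:2].tolist(),'mean',np.round(w.mean(0),4));
    for i in range(len(w)):
        d=(w[(i+1)%len(w)]-w[i])[:2];print('   len',round(np.hypot(*d),4),'ang',round(np.degrees(np.arctan2(d[1],d[0])),2))
show('deck',[(461,68),(731,50),(748,262),(473,279)],.085)
show('bed',[(338,55),(351,322),(91,341)],.027)
show('panel',[(480,82),(714,70),(722,245),(485,259)],.093)
show('bar',[(621,24),(660,22),(680,297),(640,299)],.099)
show('grip',[(637,113),(656,112),(664,192),(645,194)],.125)
show('rail',[(234,505),(592,440),(605,490),(242,555)],.105,350,300-100)
for t in('holddown','panel_mid','jig','deck_edge','bed_home','rail_top','rail'):
  for n in('top','side'):
    print(t,n,[(np.round(d['location'],4).tolist(),round(d['p'],2)) for d in place_of(n,t)[:3]])
E
```

```text
deck [[0.6213, 0.0701], [0.6321, -0.0701], [0.5213, -0.0793], [0.5113, 0.0611]] mean [ 0.5715 -0.0046  0.085 ]
   len 0.1406 ang -85.62
   len 0.1111 ang -175.25
   len 0.1407 ang 94.07
   len 0.1103 ang 4.69
bed [[0.6399, 0.1426], [0.4947, 0.1305], [0.4836, 0.2679]] mean [0.5394 0.1803 0.027 ]
   len 0.1457 ang -175.2
   len 0.1378 ang 94.61
   len 0.2003 ang -38.7
panel [[0.6124, 0.0594], [0.6197, -0.0612], [0.5289, -0.0659], [0.5206, 0.0546]] mean [ 0.5704 -0.0033  0.093 ]
   len 0.1208 ang -86.52
   len 0.091 ang -177.1
   len 0.1207 ang 93.91
   len 0.0919 ang 3.0
bar [[0.6423, -0.0131], [0.6435, -0.0332], [0.5015, -0.0447], [0.5003, -0.0246]] mean [ 0.5719 -0.0289  0.099 ]
   len 0.0201 ang -86.51
   len 0.1425 ang -175.35
   len 0.0202 ang 93.4
   len 0.1424 ang 4.62
grip [[0.5908, -0.0224], [0.5914, -0.032], [0.5509, -0.0364], [0.5498, -0.0269]] mean [ 0.5707 -0.0294  0.125 ]
   len 0.0095 ang -86.44
   len 0.0407 ang -173.78
   len 0.0095 ang 96.58
   len 0.0412 ang 6.24
rail [[0.449, -0.2207], [0.4833, -0.3979], [0.4588, -0.4029], [0.4246, -0.2241]] mean [ 0.4539 -0.3114  0
[... 351 characters left out ...]
d top [([0.5718, -0.0006, 0.0883], 0.98), ([0.568, -0.0029, 0.0861], 0.21)]
panel_mid side [([0.5687, -0.0002, 0.0902], 0.92), ([0.6395, -0.2756, -0.0001], 0.72)]
jig top [([0.5635, 0.1008, 0.003], 0.86)]
jig side [([0.5633, 0.0974, 0.0004], 0.81)]
deck_edge top [([0.5676, 0.0617, 0.0867], 0.77)]
deck_edge side [([0.569, 0.0629, 0.0843], 0.56)]
bed_home top [([0.5785, 0.2155, 0.0245], 0.8)]
bed_home side [([0.5771, 0.2105, 0.0308], 0.73)]
rail_top top [([0.4547, -0.3109, 0.1017], 0.63), ([0.5675, 0.0684, 0.084], 0.46)]
rail_top side []
rail top [([0.4563, -0.314, 0.0012], 0.96), ([0.7564, -0.0712, 0.004], 0.16)]
rail side [([0.4536, -0.3122, 0.0037], 0.76), ([0.5736, -0.0366, 0.0945], 0.28)]
```

Call:
servo_tool(delta_rot=[[0, 0, -0.12], [0, 0, -0.24], [0, 0, -0.36], [0, 0, -0.485], [0, 0, -0.485]], linear=[[-36, -28, 0], [-72, -57, 0], [-108, -86, 0], [-145, -116, 0], [-180, -144, 0]], gripper=[60, 60, 60, 60, 60])

```text
clock: 2.2
ee_pos: [0.3542, 0.3706, 0.2315]
tcp_rot: [0.0, -0.044, 0.999, 0.0]
force: [0.4, 0.6, -0.4]
width: 0.0599
grasp_force: 0.0
```

```bash
cat >> h.py <<'E'
def go(P,yaw=None):
    s=st();r=R.from_quat(np.roll(s['tcp_rot'],-1));M=r.as_matrix()
    print('ytool deg',np.round(np.degrees(np.arctan2(M[1,1],M[0,1])),2),'tilt',np.round(M[:,2],3))
    print('shift mm',np.round(M.T@(np.array(P)-s['ee_pos'])*1000,1))
    if yaw is not None:
        a=np.radians(yaw);y=np.array([np.cos(a),np.sin(a),0]);z=np.array([0,0,-1.]);W=np.c_[np.cross(y,z),y,z]
        print('rot',np.round(R.from_matrix(M.T@W).as_rotvec(),3))
J0=np.array([.5632,.1011,0]);JY=np.radians(4.6)
def jig(p): 
    p=np.array(p,float)/1000;c,s=np.cos(JY),np.sin(JY);return J0+[c*p[0]-s*p[1],s*p[0]+c*p[1],p[2]]
E
python3 -c "
from h import *
go([.571,-.0292,.2],94.8)"
```

```text
t 2.2 p [0.3542 0.3706 0.2315] q [ 0.    -0.044  0.999  0.   ] F [ 0.4  0.6 -0.4] w 0.0599 g 0.0
ytool deg 95.06 tilt [ 0.  0. -1.]
shift mm [-180.7 -417.4   31.5]
rot [0.    0.    0.004]
```

Call:
servo_tool(delta_rot=[[0, 0, 0.004], [0, 0, 0.004], [0, 0, 0.004], [0, 0, 0.004], [0, 0, 0.004]], linear=[[-18, -42, 0], [-36, -84, 0], [-54, -126, 0], [-72, -168, 0], [-90, -209, 0]], gripper=[60, 60, 60, 60, 60])

```text
clock: 2.7
ee_pos: [0.4613, 0.1701, 0.2317]
tcp_rot: [0.0, -0.04, 0.999, 0.0]
force: [-0.3, -1.1, -0.2]
width: 0.06
grasp_force: 0.0
```

Call:
servo_tool(delta_rot=[[0, 0, 0], [0, 0, 0], [0, 0, 0], [0, 0, 0], [0, 0, 0]], linear=[[-18, -42, 0], [-36, -84, 0], [-54, -126, 0], [-72, -168, 0], [-90, -208, 0]], gripper=[50, 50, 50, 50, 50])

```text
clock: 3.2
ee_pos: [0.5677, -0.0301, 0.2316]
tcp_rot: [0.0, -0.04, 0.999, -0.0]
force: [0.4, 1.0, -0.4]
width: 0.0498
grasp_force: 0.0
```

Call:
servo_tool(delta_rot=[[0, 0, 0], [0, 0, 0], [0, 0, 0]], linear=[[0, 0, 10], [0, 0, 30], [0, 0, 30]], gripper=[40, 40, 40])

```text
clock: 3.5
ee_pos: [0.5655, -0.028, 0.1987]
tcp_rot: [-0.002, -0.04, 0.999, -0.0]
force: [-0.5, 0.2, 0.1]
width: 0.0401
grasp_force: 0.0
```

```bash
python3 -c "
from h import *
snap('side','s1.png')
go([.571,-.0292,.102],94.8)"
```

```text
t 3.55 p [ 0.5661 -0.0277  0.2002] q [-0.001 -0.04   0.999  0.   ] F [-0.5  0.1 -0. ] w 0.0405 g 0.0
ytool deg 94.62 tilt [-0.003  0.    -1.   ]
shift mm [-5.  -1.9 98.2]
rot [ 0.    -0.003 -0.003]
```

View pics/s1.png

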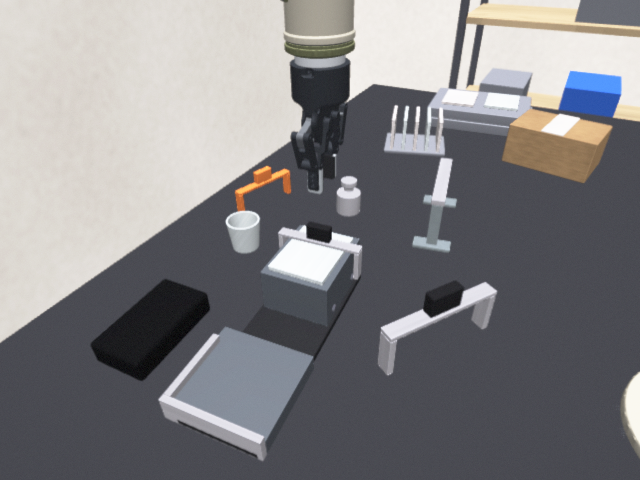

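The fingers are above the bridge at about (320,175), and the grip block is at (319,232). I go down and grip.

Call:
servo_tool(delta_rot=[[0, 0, 0], [0, 0, 0], [0, 0, 0], [0, 0, 0], [0, 0, 0]], linear=[[-4, -1, 25], [-5, -2, 55], [-5, -2, 80], [-5, -2, 97], [-5, -2, 97]], gripper=[40, 40, 40, 40, 40])

```text
clock: 4.05
ee_pos: [0.5709, -0.0289, 0.1029]
tcp_rot: [-0.002, -0.041, 0.999, 0.0]
force: [-0.9, 0.6, -0.1]
width: 0.0402
grasp_force: 0.0
```

```bash
python3 -c "
from h import *
go([.571,-.0292,.102],94.8)"
```

```text
t 4.05 p [ 0.5709 -0.0289  0.1029] q [-0.002 -0.041  0.999  0.   ] F [-0.9  0.6 -0.1] w 0.0402 g 0.0
ytool deg 94.67 tilt [-0.003 -0.    -1.   ]
shift mm [-0.1 -0.3  0.9]
rot [ 0.    -0.003 -0.002]
```

Close and, after it settles, lift.

Call:
servo_tool(delta_rot=[[0, 0, 0], [0, 0, 0], [0, 0, 0], [0, 0, 0], [0, 0, 0]], linear=[[0, 0, 0], [0, 0, 0], [0, 0, 0], [0, 0, 0], [0, 0, 0]], gripper=[8, 8, 8, 8, 8])

```text
clock: 4.55
ee_pos: [0.5734, -0.0296, 0.1064]
tcp_rot: [0.002, -0.04, 0.999, 0.0]
force: [-0.8, 0.7, 6.5]
width: 0.0126
grasp_force: 60.1
```

Call:
servo_tool(delta_rot=[[0, 0, 0], [0, 0, 0], [0, 0, 0], [0, 0, 0], [0, 0, 0]], linear=[[0, 0, -5], [0, 0, -20], [0, 0, -40], [0, 0, -60], [0, 0, -60]], gripper=[8, 8, 8, 8, 8])

```text
clock: 5.05
ee_pos: [0.5738, -0.0299, 0.1673]
tcp_rot: [0.002, -0.04, 0.999, 0.0]
force: [0.5, -0.6, -2.5]
width: 0.0125
grasp_force: 59.0
```

```bash
python3 -c "
from h import *
a=snap('side','s2.png')
cv2.imwrite('pics/s2c.png',cv2.resize(a[100:340,220:520,::-1],None,fx=2.5,fy=2.5))
go([.454,-.3114,.22],100.9)
print([(np.round(d['location'],4).tolist(),round(d['p'],2)) for d in place_of('side','holddown')[:4]])"
```

```text
t 5.1 p [ 0.5729 -0.0298  0.1654] q [ 0.001 -0.04   0.999  0.   ] F [ 0.7  0.4 -2.9] w 0.0125 g 59.0
ytool deg 94.59 tilt [ 0.003  0.    -1.   ]
shift mm [ 140.9 -271.1  -54.9]
rot [-0.     0.003 -0.11 ]
[([0.3637, 0.0085, 0.0662], 0.89), ([0.8165, -0.2259, 0.0517], 0.6)]
```

View pics/s2c.png

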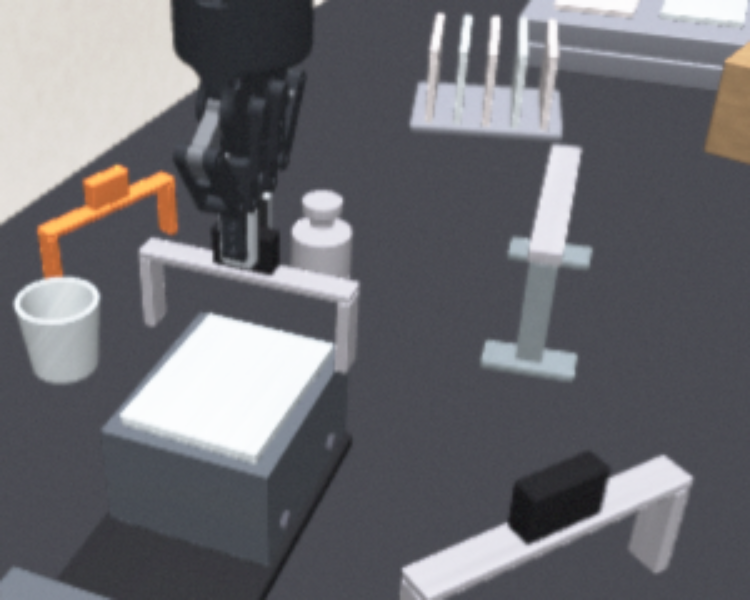

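The bridge is in the gripper at crop (245,265), level and clear. The panel stayed on the deck, and the rail is at crop (560,200). I carry it to the rail.

Call:
servo_tool(delta_rot=[[0, 0, -0.02], [0, 0, -0.05], [0, 0, -0.08], [0, 0, -0.11], [0, 0, -0.11]], linear=[[8, -15, -20], [24, -45, -35], [40, -78, -35], [56, -110, -35], [70, -135, -35]], gripper=[8, 8, 8, 8, 8])

```text
clock: 5.65
ee_pos: [0.5114, -0.172, 0.1979]
tcp_rot: [-0.001, -0.095, 0.996, 0.0]
force: [1.2, 0.1, -2.8]
width: 0.0125
grasp_force: 58.9
```

Call:
servo_tool(delta_rot=[[0, 0, 0], [0, 0, 0], [0, 0, 0], [0, 0, 0], [0, 0, 0]], linear=[[21, -32, 0], [43, -64, 0], [64, -96, 0], [80, -119, 0], [85, -127, 0]], gripper=[8, 8, 8, 8, 8])

```text
clock: 6.15
ee_pos: [0.4506, -0.314, 0.198]
tcp_rot: [-0.001, -0.092, 0.996, -0.0]
force: [-0.7, -0.1, -4.5]
width: 0.0126
grasp_force: 58.9
```

Call:
servo_tool(delta_rot=[[0, 0, 0], [0, 0, 0]], linear=[[0, 0, 0], [0, 0, 0]], gripper=[8, 8])

```text
clock: 6.35
ee_pos: [0.4542, -0.3092, 0.1984]
tcp_rot: [-0.001, -0.096, 0.995, 0.001]
force: [0.7, 0.7, -3.1]
width: 0.0123
grasp_force: 58.9
```

```bash
python3 -c "
from h import *
go([.454,-.3114,.112],100.9)
a=snap('top')
cv2.imwrite('pics/t1.png',cv2.resize(a[260:380,370:530,::-1],None,fx=5,fy=5))"
```

```text
t 6.35 p [ 0.4542 -0.3092  0.1984] q [-0.001 -0.096  0.995  0.001] F [ 0.7  0.7 -3.1] w 0.0123 g 58.9
ytool deg 100.98 tilt [-0.001  0.001 -1.   ]
shift mm [ 0.6 -2.3 86.4]
rot [ 0.002 -0.001  0.001]
```

View pics/t1.png

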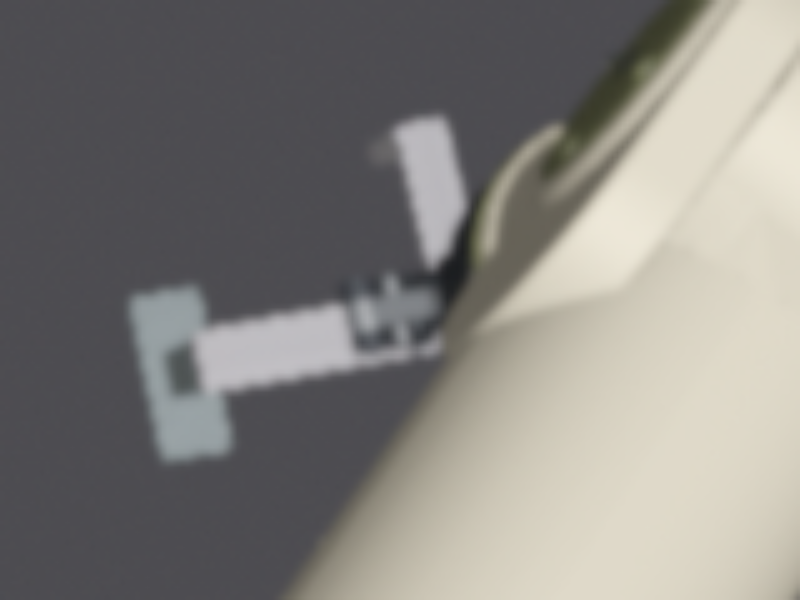

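The bridge is above the rail and perpendicular to it (bar at crop (430,190), rail at crop (270,350)). I lower it; contact should come at TCP z of about 0.118.

Call:
servo_tool(delta_rot=[[0, 0, 0], [0, 0, 0], [0, 0, 0], [0, 0, 0], [0, 0, 0]], linear=[[0, -2, 20], [0, -2, 40], [0, -2, 60], [0, -2, 74], [0, -2, 74]], gripper=[8, 8, 8, 8, 8])

```text
clock: 6.9
ee_pos: [0.4537, -0.3106, 0.1232]
tcp_rot: [-0.002, -0.096, 0.995, 0.001]
force: [-0.3, 0.3, -4.4]
width: 0.0126
grasp_force: 58.9
```

Call:
servo_tool(delta_rot=[[0, 0, 0], [0, 0, 0], [0, 0, 0]], linear=[[0, 0, 2], [0, 0, 4], [0, 0, 4]], gripper=[8, 8, 8])

```text
clock: 7.2
ee_pos: [0.4545, -0.3128, 0.1219]
tcp_rot: [0.0, -0.095, 0.995, -0.0]
force: [-0.3, 0.1, -3.4]
width: 0.0128
grasp_force: 58.9
```

Call:
servo_tool(delta_rot=[[0, 0, 0], [0, 0, 0], [0, 0, 0]], linear=[[0, 0, 2], [0, 0, 2], [0, 0, 2]], gripper=[8, 8, 8])

```text
clock: 7.5
ee_pos: [0.4541, -0.3127, 0.1194]
tcp_rot: [0.0, -0.095, 0.995, -0.0]
force: [0.6, -0.9, -3.5]
width: 0.0126
grasp_force: 58.9
```

Call:
servo_tool(delta_rot=[[0, 0, 0], [0, 0, 0], [0, 0, 0]], linear=[[0, 0, 1], [0, 0, 2], [0, 0, 2]], gripper=[8, 8, 8])

```text
clock: 7.8
ee_pos: [0.4542, -0.3128, 0.1183]
tcp_rot: [0.0, -0.095, 0.995, 0.0]
force: [-3.3, 2.9, 7.1]
width: 0.0127
grasp_force: 60.3
```

Contact. I release and rise.

Call:
servo_tool(delta_rot=[[0, 0, 0], [0, 0, 0], [0, 0, 0], [0, 0, 0], [0, 0, 0]], linear=[[0, 0, 0], [0, 0, 0], [0, 0, 0], [0, 0, -3], [0, 0, -10]], gripper=[20, 30, 40, 40, 40])

```text
clock: 8.3
ee_pos: [0.4538, -0.3124, 0.1271]
tcp_rot: [-0.001, -0.095, 0.995, 0.0]
force: [-0.2, -0.2, -0.6]
width: 0.0399
grasp_force: 0.0
```

Call:
servo_tool(delta_rot=[[0, 0, 0], [0, 0, 0], [0, 0, 0], [0, 0, 0], [0, 0, 0]], linear=[[0, 0, -20], [0, 0, -45], [0, 0, -70], [0, 0, -90], [0, 0, -90]], gripper=[40, 40, 40, 40, 40])

```text
clock: 8.8
ee_pos: [0.4554, -0.3139, 0.221]
tcp_rot: [0.002, -0.095, 0.995, -0.002]
force: [-0.6, -0.1, -0.7]
width: 0.0399
grasp_force: 0.0
```

```bash
python3 -c "
from h import *
a=snap('side')
cv2.imwrite('pics/s3.png',cv2.resize(a[100:340,220:520,::-1],None,fx=2.5,fy=2.5))
global_y=np.degrees(JY)
p=jig([0,-230,125]);print(p)
go(p,90+global_y+90)
go(p,global_y)"
```

```text
[ 0.58164575 -0.12815914  0.125     ]
t 8.85 p [ 0.4549 -0.3133  0.2191] q [ 0.001 -0.095  0.995 -0.001] F [ 0.  -0.  -0.7] w 0.0399 g 0.0
ytool deg 100.89 tilt [ 0.003 -0.001 -1.   ]
shift mm [-159.2  158.    94.2]
rot [-4.000e-03  1.000e-03 -1.461e+00]
t 8.85 p [ 0.4549 -0.3133  0.2191] q [ 0.001 -0.095  0.995 -0.001] F [ 0.  -0.  -0.7] w 0.0399 g 0.0
ytool deg 100.89 tilt [ 0.003 -0.001 -1.   ]
shift mm [-159.2  158.    94.2]
rot [1.000e-03 4.000e-03 1.681e+00]
```

View pics/s3.png

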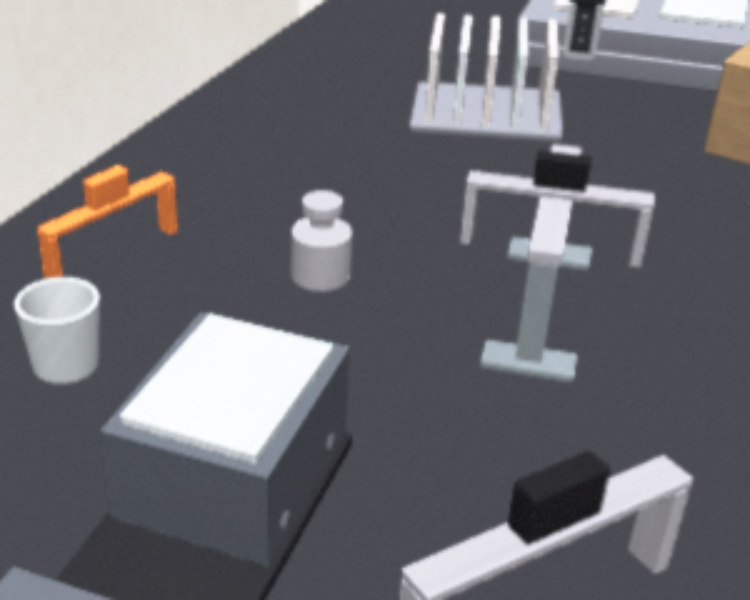

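The bridge hangs squarely on the rail at crop (560,190), with one leg on each side, and the panel is untouched on the deck. Next I go over the panel and turn the tool so the fingers spread along jig x.

Call:
servo_tool(delta_rot=[[0, 0, -0.14], [0, 0, -0.29], [0, 0, -0.43], [0, 0, -0.58], [0, 0, -0.73]], linear=[[-17, 25, 0], [-34, 50, 0], [-51, 75, 0], [-68, 100, 0], [-85, 124, 0]], gripper=[40, 40, 40, 40, 40])

```text
clock: 9.35
ee_pos: [0.514, -0.1733, 0.2163]
tcp_rot: [-0.001, -0.447, 0.895, 0.001]
force: [0.6, 0.5, 0.6]
width: 0.04
grasp_force: 0.0
```

Call:
servo_tool(delta_rot=[[0, 0, -0.14], [0, 0, -0.29], [0, 0, -0.43], [0, 0, -0.58], [0, 0, -0.73]], linear=[[-29, 7, 0], [-58, 14, 0], [-87, 21, 0], [-116, 28, 20], [-146, 36, 60]], gripper=[40, 40, 40, 40, 40])

```text
clock: 9.85
ee_pos: [0.5637, -0.0615, 0.1806]
tcp_rot: [-0.006, -0.669, 0.743, 0.0]
force: [0.0, -1.2, -0.7]
width: 0.0402
grasp_force: 0.0
```

Call:
servo_tool(delta_rot=[[0, 0, 0], [0, 0, 0], [0, 0, 0]], linear=[[0, 0, 30], [0, 0, 40], [0, 0, 40]], gripper=[40, 40, 40])

```text
clock: 10.15
ee_pos: [0.5604, -0.0655, 0.1378]
tcp_rot: [-0.009, -0.666, 0.746, 0.002]
force: [-0.3, -0.1, 0.1]
width: 0.0401
grasp_force: 0.0
```

```bash
python3 -c "
from h import *
p=jig([0,-140,105]);print(p)
go(p,184.6)"
```

```text
[ 0.57442785 -0.03844904  0.105     ]
t 10.15 p [ 0.5604 -0.0655  0.1378] q [-0.009 -0.666  0.746  0.002] F [-0.3 -0.1  0.1] w 0.0401 g 0.0
ytool deg 173.56 tilt [-0.017 -0.009 -1.   ]
shift mm [-28.8 -11.4  32.3]
rot [ 0.017 -0.009 -0.193]
```

Call:
servo_tool(delta_rot=[[0.017, -0.009, -0.1], [0.017, -0.009, -0.193], [0.017, -0.009, -0.193], [0.017, -0.009, -0.193], [0.017, -0.009, -0.193]], linear=[[-10, -4, 0], [-29, -11, 10], [-29, -11, 28], [-29, -11, 28], [-29, -11, 28]], gripper=[40, 40, 40, 40, 40])

```text
clock: 10.65
ee_pos: [0.576, -0.0386, 0.1123]
tcp_rot: [-0.001, 0.735, -0.678, 0.002]
force: [0.4, -0.6, 1.1]
width: 0.0401
grasp_force: 0.0
```

Call:
servo_tool(delta_rot=[[0, 0, 0], [0, 0, 0], [0, 0, 0]], linear=[[0, 0, 3], [0, 0, 4], [0, 0, 4]], gripper=[40, 40, 40])

```text
clock: 10.95
ee_pos: [0.5761, -0.037, 0.1081]
tcp_rot: [-0.002, 0.736, -0.677, 0.002]
force: [-0.1, -0.3, 1.1]
width: 0.0402
grasp_force: 0.0
```

```bash
python3 -c "
from h import *
p=jig([0,-140,105]);print(p)
go(p,184.6)"
```

```text
[ 0.57442785 -0.03844904  0.105     ]
t 10.95 p [ 0.5761 -0.037   0.1081] q [-0.002  0.736 -0.677  0.002] F [-0.1 -0.3  1.1] w 0.0402 g 0.0
ytool deg -175.26 tilt [ 0.006 -0.001 -1.   ]
shift mm [1.3 1.9 3.1]
rot [-0.006 -0.001  0.002]
```

Now I feel for the panel's top with the tips.

Call:
servo_tool(delta_rot=[[0, 0, 0], [0, 0, 0], [0, 0, 0]], linear=[[0, 0, 2], [0, 0, 4], [0, 0, 4]], gripper=[40, 40, 40])

```text
clock: 11.25
ee_pos: [0.5758, -0.0366, 0.1034]
tcp_rot: [-0.002, 0.736, -0.677, 0.002]
force: [-0.1, 0.1, -1.0]
width: 0.04
grasp_force: 0.0
```

Call:
servo_tool(delta_rot=[[0, 0, 0], [0, 0, 0], [0, 0, 0]], linear=[[0, 0, 2], [0, 0, 3], [0, 0, 3]], gripper=[40, 40, 40])

```text
clock: 11.55
ee_pos: [0.576, -0.0366, 0.1005]
tcp_rot: [-0.002, 0.736, -0.677, 0.002]
force: [0.8, -0.2, -0.3]
width: 0.0402
grasp_force: 0.0
```

Call:
servo_tool(delta_rot=[[0, 0, 0], [0, 0, 0]], linear=[[0, 0, 2], [0, 0, 2]], gripper=[40, 40])

```text
clock: 11.75
ee_pos: [0.576, -0.0366, 0.0985]
tcp_rot: [-0.002, 0.736, -0.677, 0.002]
force: [0.2, 0.2, 0.5]
width: 0.0397
grasp_force: 0.0
```

Call:
servo_tool(delta_rot=[[0, 0, 0], [0, 0, 0]], linear=[[0, 0, 2], [0, 0, 2]], gripper=[40, 40])

```text
clock: 11.95
ee_pos: [0.5759, -0.0366, 0.0965]
tcp_rot: [-0.002, 0.736, -0.677, 0.002]
force: [-0.1, -0.8, -0.3]
width: 0.0399
grasp_force: 0.0
```

Call:
servo_tool(delta_rot=[[0, 0, 0], [0, 0, 0]], linear=[[0, 0, 2], [0, 0, 2]], gripper=[40, 40])

```text
clock: 12.15
ee_pos: [0.5759, -0.0366, 0.0945]
tcp_rot: [-0.002, 0.736, -0.677, 0.002]
force: [0.5, 0.1, 0.1]
width: 0.0398
grasp_force: 0.0
```

Call:
servo_tool(delta_rot=[[0, 0, 0], [0, 0, 0]], linear=[[0, 0, 1], [0, 0, 2]], gripper=[40, 40])

```text
clock: 12.35
ee_pos: [0.5762, -0.0366, 0.0927]
tcp_rot: [-0.002, 0.736, -0.677, 0.002]
force: [0.2, 0.7, -0.7]
width: 0.0398
grasp_force: 0.0
```

Call:
servo_tool(delta_rot=[[0, 0, 0], [0, 0, 0]], linear=[[0, 0, 1], [0, 0, 2]], gripper=[40, 40])

```text
clock: 12.55
ee_pos: [0.5763, -0.0366, 0.0917]
tcp_rot: [-0.002, 0.736, -0.677, 0.002]
force: [-6.1, 0.2, 16.3]
width: 0.0396
grasp_force: 8.0
```

Call:
servo_tool(delta_rot=[[0, 0, 0], [0, 0, 0]], linear=[[0, 0, 1], [0, 0, 2]], gripper=[40, 40])

```text
clock: 12.75
ee_pos: [0.5764, -0.0366, 0.0915]
tcp_rot: [-0.002, 0.736, -0.677, 0.003]
force: [-13.6, -1.7, 32.5]
width: 0.0401
grasp_force: 16.3
```

Call:
servo_tool(delta_rot=[[0, 0, 0], [0, 0, 0], [0, 0, 0], [0, 0, 0], [0, 0, 0]], linear=[[0, 0, -15], [0, 0, -30], [25, 3, -30], [52, 3, -30], [52, 3, -30]], gripper=[40, 40, 40, 40, 40])

```text
clock: 13.25
ee_pos: [0.5774, -0.0949, 0.1184]
tcp_rot: [-0.001, 0.733, -0.68, 0.002]
force: [-0.8, -0.9, -0.7]
width: 0.0404
grasp_force: 0.0
```

Call:
servo_tool(delta_rot=[[0, 0, 0], [0, 0, 0], [0, 0, 0], [0, 0, 0]], linear=[[0, 0, 10], [0, 0, 24], [0, 0, 31], [0, 0, 31]], gripper=[40, 40, 40, 40])

```text
clock: 13.65
ee_pos: [0.5763, -0.0874, 0.0859]
tcp_rot: [-0.001, 0.737, -0.676, 0.001]
force: [0.3, -0.4, 0.4]
width: 0.0396
grasp_force: 0.0
```

```bash
python3 -c "
from h import *
go(jig([-1,-190,87]),184.6)"
```

```text
t 13.65 p [ 0.5763 -0.0874  0.0859] q [-0.001  0.737 -0.676  0.001] F [ 0.3 -0.4  0.4] w 0.0396 g 0.0
ytool deg -175.11 tilt [ 0.002  0.001 -1.   ]
shift mm [ 1.  -1.  -1.1]
rot [-0.003  0.001  0.005]
```

Call:
servo_tool(delta_rot=[[0, 0, 0.005], [0, 0, 0.005], [0, 0, 0.005], [0, 0, 0.005], [0, 0, 0.005]], linear=[[-8, 0, -0.5], [-16, 0, -0.5], [-28, 0, -0.5], [-40, 0, -0.5], [-50, 0, -0.5]], gripper=[40, 40, 40, 40, 40])

```text
clock: 14.15
ee_pos: [0.5734, -0.0373, 0.0887]
tcp_rot: [-0.002, 0.735, -0.679, 0.002]
force: [0.8, -2.2, 1.4]
width: 0.0398
grasp_force: 1.5
```

Call:
servo_tool(delta_rot=[[0, 0, 0], [0, 0, 0], [0, 0, 0], [0, 0, 0], [0, 0, 0]], linear=[[-8, 0, 0], [-14, 0, 0], [-20, 0, 0], [-20, 0, 0], [-20, 0, 0]], gripper=[40, 40, 40, 40, 40])

```text
clock: 14.65
ee_pos: [0.5716, -0.0184, 0.0881]
tcp_rot: [-0.002, 0.734, -0.679, 0.001]
force: [0.1, -0.6, 0.3]
width: 0.0401
grasp_force: 0.0
```

```bash
python3 -c "
from h import *
a=snap('side')
cv2.imwrite('pics/s4.png',cv2.resize(a[150:450,130:430,::-1],None,fx=2,fy=2))
go(jig([-1,-120,87]),184.6)"
```

```text
t 14.7 p [ 0.5714 -0.0185  0.0879] q [-0.002  0.734 -0.679  0.001] F [-0.4  1.  -0.6] w 0.0398 g 0.0
ytool deg -175.5 tilt [ 0.005  0.001 -1.   ]
shift mm [ 0.1 -0.4  0.9]
rot [-0.005  0.001 -0.002]
```

View pics/s4.png

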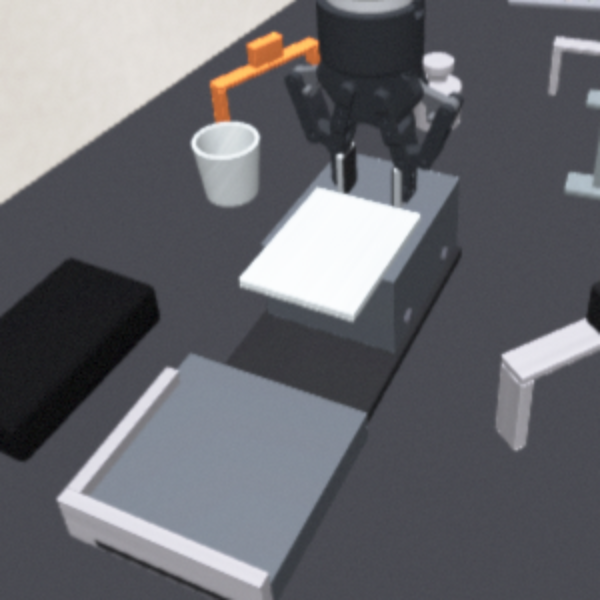

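The panel is square and overhangs the trough (front edge at crop (300,300)), with the fingers behind it. I continue pushing until it tips.

Call:
servo_tool(delta_rot=[[0, 0, 0], [0, 0, 0], [0, 0, 0], [0, 0, 0], [0, 0, 0]], linear=[[-5, 0, 0.5], [-10, 0, 0.5], [-15, 0, 0.5], [-20, 0, 0.5], [-25, 0, 0.5]], gripper=[40, 40, 40, 40, 40])

```text
clock: 15.2
ee_pos: [0.5697, 0.0066, 0.0877]
tcp_rot: [-0.002, 0.734, -0.679, 0.002]
force: [0.6, -2.6, 1.6]
width: 0.0401
grasp_force: 1.3
```

Call:
servo_tool(delta_rot=[[0, 0, 0], [0, 0, 0], [0, 0, 0], [0, 0, 0], [0, 0, 0]], linear=[[0, 0, 0], [0, 0, 0], [0, 0, 0], [0, 0, 0], [0, 0, 0]], gripper=[40, 40, 40, 40, 40])

```text
clock: 15.7
ee_pos: [0.5698, 0.006, 0.0877]
tcp_rot: [-0.002, 0.734, -0.679, 0.002]
force: [-0.3, 0.1, -0.3]
width: 0.0399
grasp_force: 0.0
```

```bash
python3 -c "
from h import *
a=snap('side')
cv2.imwrite('pics/s5.png',cv2.resize(a[150:450,130:430,::-1],None,fx=2,fy=2))
go(jig([-1,-95,87]),184.6)"
```

```text
t 15.75 p [0.5698 0.006  0.0877] q [-0.002  0.734 -0.679  0.002] F [-0.  -0.7 -0.2] w 0.0402 g 0.0
ytool deg -175.53 tilt [ 0.005  0.    -1.   ]
shift mm [-0.4 -0.1  0.7]
rot [-0.005  0.    -0.002]
```

View pics/s5.png

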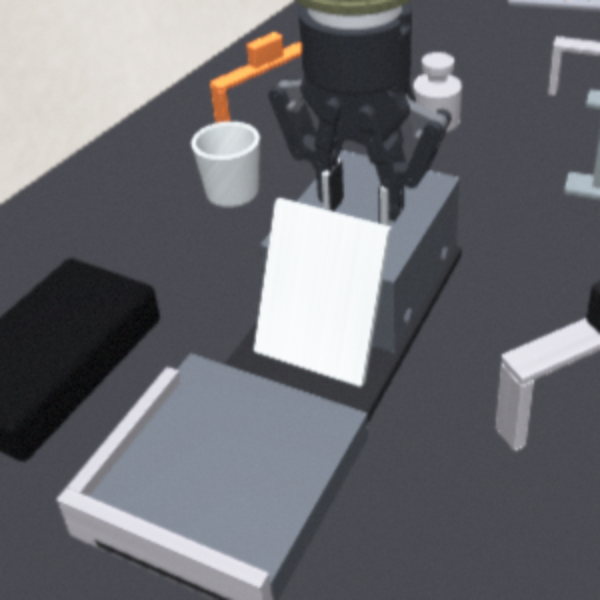

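The panel leans with its leading end on the trough floor and its top edge at crop (330,210). I keep pushing a little higher to topple it over onto the bed.

Call:
servo_tool(delta_rot=[[0, 0, 0], [0, 0, 0], [0, 0, 0], [0, 0, 0], [0, 0, 0]], linear=[[-6, 0, -8], [-16, 0, -10], [-28, 0, -10], [-40, 0, -10], [-52, 0, -10]], gripper=[40, 40, 40, 40, 40])

```text
clock: 16.25
ee_pos: [0.5654, 0.0594, 0.0978]
tcp_rot: [-0.002, 0.735, -0.679, 0.002]
force: [0.6, -0.4, 0.2]
width: 0.04
grasp_force: 0.2
```

Call:
servo_tool(delta_rot=[[0, 0, 0], [0, 0, 0], [0, 0, 0], [0, 0, 0], [0, 0, 0]], linear=[[-8, 0, 0], [-16, 0, 0], [-24, 0, 0], [-32, 0, 0], [-40, 0, 0]], gripper=[40, 40, 40, 40, 40])

```text
clock: 16.75
ee_pos: [0.5625, 0.0982, 0.0977]
tcp_rot: [-0.002, 0.734, -0.679, 0.002]
force: [0.6, -0.1, 0.8]
width: 0.0396
grasp_force: 0.0
```

Call:
servo_tool(delta_rot=[[0, 0, 0], [0, 0, 0], [0, 0, 0], [0, 0, 0], [0, 0, 0]], linear=[[-8, 0, 0], [-16, 0, 0], [-24, 0, 0], [-32, 0, 0], [-40, 0, 0]], gripper=[40, 40, 40, 40, 40])

```text
clock: 17.25
ee_pos: [0.5594, 0.1383, 0.0977]
tcp_rot: [-0.002, 0.734, -0.679, 0.002]
force: [-1.2, -1.1, -0.3]
width: 0.0399
grasp_force: 0.0
```

```bash
python3 -c "
from h import *
a=snap('side')
cv2.imwrite('pics/s6.png',cv2.resize(a[150:450,130:430,::-1],None,fx=2,fy=2))
go(jig([-1,35,97]),184.6)"
```

```text
t 17.3 p [0.559  0.1401 0.0979] q [-0.002  0.735 -0.678  0.002] F [-0.   0.8  1. ] w 0.0399 g 0.0
ytool deg -175.41 tilt [ 0.006  0.001 -1.   ]
shift mm [ 4.2 -0.1  0.9]
rot [-0.006  0.001 -0.   ]
```

View pics/s6.png

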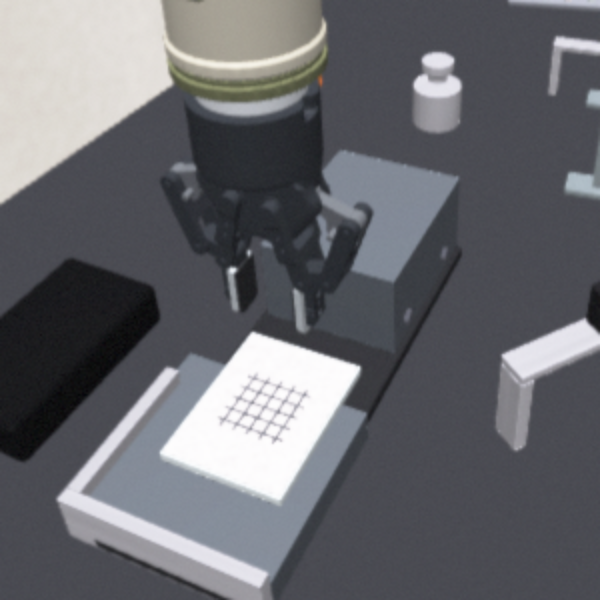

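The panel has toppled onto the bed with its white cross-cut face up; its corners are at crop (258,333), (360,366), (280,502) and (162,457). I measure its pose.

```bash
cat >> h.py <<'E'
def tojig(w):
    d=(np.atleast_2d(w)-J0);c,s=np.cos(JY),np.sin(JY);return np.c_[c*d[:,0]+s*d[:,1],-s*d[:,0]+c*d[:,1]]*1000
def panel(n='side',thr=200):
    im=snap(n).astype(int)
    # bed region polygon (jig), slightly raised
    P=proj(n,np.array([jig(q) for q in [(-140,-30,35),(66,-30,35),(66,168,35),(-140,168,35)]])).astype(np.int32)
    m=np.zeros(im.shape[:2],np.uint8);cv2.fillPoly(m,[P],1)
    b=((im.min(2)>thr)&(m>0)).astype(np.uint8)
    b=cv2.morphologyEx(b,cv2.MORPH_CLOSE,np.ones((7,7),np.uint8))
    k,l,s,_=cv2.connectedComponentsWithStats(b);i=1+s[1:,4].argmax()
    c=cv2.findContours((l==i).astype(np.uint8),cv2.RETR_EXTERNAL,cv2.CHAIN_APPROX_NONE)[0][0][:,0]
    w=tojig(unproj(n,c,.035)).astype(np.float32)
    r=cv2.minAreaRect(w);print(n,'area',s[i,4],'rect jig',np.round(r[0],1),np.round(r[1],1),round(r[2],1));print(np.round(cv2.boxPoints(r),1).tolist())
E
python3 - <<'E'
from h import *
q=np.array([(258,333),(360,366),(280,502),(162,457)])/2+[130,150]
print(np.round(tojig(unproj('side',q,.035)),1).tolist())
panel('side',200);panel('side',170);panel('top',200)
# end stop / fence check of jig calibration in side view
E
```

```text
[[37.0, 7.1], [-46.6, 6.9], [-48.6, 128.0], [37.8, 129.2]]
side area 4614 rect jig [-2.3 67.6] [ 89.8 120.8] 0.2
[[-47.400001525878906, 127.80000305175781], [-47.0, 7.0], [42.79999923706055, 7.300000190734863], [42.29999923706055, 128.10000610351562]]
side area 4787 rect jig [-2.4 68.5] [ 91.  123.2] 0.3
[[-48.20000076293945, 129.89999389648438], [-47.599998474121094, 6.599999904632568], [43.5, 7.099999904632568], [42.900001525878906, 130.3000030517578]]
top area 2503 rect jig [-40.6  77.3] [277.1  88.5] 30.9
[[-182.3000030517578, 44.20000076293945], [-136.89999389648438, -31.700000762939453], [101.0, 110.4000015258789], [55.599998474121094, 186.39999389648438]]
```

Call:
servo_tool(delta_rot=[[0, 0, 0], [0, 0, 0], [0, 0, 0], [0, 0, 0]], linear=[[15, 1, 0], [30, 1, 0], [45, 1, 0], [45, 1, 0]], gripper=[40, 40, 40, 40])

```text
clock: 17.85
ee_pos: [0.5627, 0.0878, 0.0973]
tcp_rot: [-0.001, 0.732, -0.681, 0.002]
force: [-0.2, -0.3, -0.9]
width: 0.0399
grasp_force: 0.0
```

```bash
python3 -c "
from h import *
go(jig([-2,-10,30]),184.6)"
```

```text
t 17.85 p [0.5627 0.0878 0.0973] q [-0.001  0.732 -0.681  0.002] F [-0.2 -0.3 -0.9] w 0.0399 g 0.0
ytool deg -175.86 tilt [ 0.005 -0.002 -1.   ]
shift mm [-3.3  0.8 67.3]
rot [-0.005 -0.002 -0.008]
```

Call:
servo_tool(delta_rot=[[0, 0, 0], [0, 0, 0], [0, 0, 0], [0, 0, 0], [0, 0, 0]], linear=[[-2, 1, 15], [-2, 1, 35], [-2, 1, 55], [-2, 1, 67], [-2, 1, 67]], gripper=[40, 40, 40, 40, 40])

```text
clock: 18.35
ee_pos: [0.5596, 0.0948, 0.0286]
tcp_rot: [-0.001, 0.735, -0.679, 0.001]
force: [-2.0, -1.4, 2.4]
width: 0.04
grasp_force: 1.2
```

```bash
python3 -c "
from h import *
go(jig([-2,-10,30]),184.6); panel()"
```

```text
t 18.35 p [0.5596 0.0948 0.0286] q [-0.001  0.735 -0.679  0.001] F [-2.  -1.4  2.4] w 0.04 g 1.2
ytool deg -175.46 tilt [ 0.002  0.    -1.   ]
shift mm [ 4.  -2.1 -1.4]
rot [-0.002 -0.    -0.001]
side area 4473 rect jig [-0.8 67.7] [119.9  90.9] 88.5
[[-47.79999923706055, 9.0], [43.0, 6.599999904632568], [46.20000076293945, 126.5], [-44.70000076293945, 128.89999389648438]]
```

Call:
servo_tool(delta_rot=[[0, 0, 0], [0, 0, 0], [0, 0, 0], [0, 0, 0], [0, 0, 0]], linear=[[-6, -2, -2], [-14, -2, -2], [-22, -2, -2], [-30, -2, -2], [-38, -2, -2]], gripper=[40, 40, 40, 40, 40])

```text
clock: 18.9
ee_pos: [0.5611, 0.1327, 0.0338]
tcp_rot: [-0.002, 0.734, -0.679, 0.003]
force: [-0.6, -5.3, 6.8]
width: 0.0401
grasp_force: 3.4
```

```bash
python3 -c "
from h import *
go(jig([-2,41,30]),184.6); panel()"
```

```text
t 18.9 p [0.5611 0.1327 0.0338] q [-0.002  0.734 -0.679  0.003] F [-0.6 -5.3  6.8] w 0.0401 g 3.4
ytool deg -175.54 tilt [ 0.007 -0.001 -1.   ]
shift mm [-9.4  2.5  3.8]
rot [-0.007 -0.002 -0.002]
side area 4267 rect jig [-1.1 71.6] [120.6  89.8] 90.0
[[-46.0, 11.399999618530273], [43.79999923706055, 11.300000190734863], [43.79999923706055, 131.89999389648438], [-46.0, 131.89999389648438]]
```

The fingertips rode onto the panel, because they were too high. I back off and push again lower (below bed height while over the trough).

Call:
servo_tool(delta_rot=[[0, 0, 0], [0, 0, 0], [0, 0, 0], [0, 0, 0], [0, 0, 0]], linear=[[0, 0, -15], [15, 2, -25], [30, 2, -25], [45, 2, -25], [45, 2, -25]], gripper=[40, 40, 40, 40, 40])

```text
clock: 19.45
ee_pos: [0.5619, 0.0837, 0.0571]
tcp_rot: [-0.001, 0.733, -0.681, 0.002]
force: [-0.3, -0.4, -0.5]
width: 0.0404
grasp_force: 0.0
```

Call:
servo_tool(delta_rot=[[0, 0, 0], [0, 0, 0]], linear=[[0, 0, 0], [0, 0, 0]], gripper=[40, 40])

```text
clock: 19.65
ee_pos: [0.5612, 0.0883, 0.0575]
tcp_rot: [-0.002, 0.734, -0.679, 0.001]
force: [-0.4, -0.2, -0.4]
width: 0.04
grasp_force: 0.0
```

```bash
python3 -c "
from h import *
go(jig([-1,-10,24]),184.6); panel()"
```

```text
t 19.65 p [0.5612 0.0883 0.0575] q [-0.002  0.734 -0.679  0.001] F [-0.4 -0.2 -0.4] w 0.04 g 0.0
ytool deg -175.48 tilt [ 0.005  0.001 -1.   ]
shift mm [-2.6 -1.8 33.5]
rot [-0.005  0.001 -0.001]
side area 4666 rect jig [-1.1 71.6] [120.7  89.8] 90.0
[[-46.0, 11.199999809265137], [43.79999923706055, 11.199999809265137], [43.79999923706055, 131.89999389648438], [-46.0, 131.89999389648438]]
```

Call:
servo_tool(delta_rot=[[0, 0, 0], [0, 0, 0], [0, 0, 0], [0, 0, 0]], linear=[[0, -2, 15], [0, -2, 34], [0, -2, 34], [0, -2, 34]], gripper=[40, 40, 40, 40])

```text
clock: 20.1
ee_pos: [0.5632, 0.0883, 0.0231]
tcp_rot: [-0.002, 0.735, -0.679, 0.001]
force: [0.8, 0.9, 0.6]
width: 0.0398
grasp_force: 0.0
```

Call:
servo_tool(delta_rot=[[0, 0, 0], [0, 0, 0], [0, 0, 0], [0, 0, 0], [0, 0, 0]], linear=[[-7, 0, 0], [-14, 0, 0], [-21, 0, 0], [-28, 0, 0], [-31, 0, 0]], gripper=[40, 40, 40, 40, 40])

```text
clock: 20.6
ee_pos: [0.5616, 0.1196, 0.0243]
tcp_rot: [-0.002, 0.734, -0.679, 0.002]
force: [-0.3, -4.7, 1.9]
width: 0.04
grasp_force: 1.9
```

Call:
servo_tool(delta_rot=[[0, 0, 0], [0, 0, 0]], linear=[[0, 0, 0], [0, 0, 0]], gripper=[40, 40])

```text
clock: 20.8
ee_pos: [0.5611, 0.1193, 0.0236]
tcp_rot: [-0.002, 0.734, -0.679, 0.002]
force: [-0.3, 0.6, 0.1]
width: 0.0398
grasp_force: 0.0
```

```bash
python3 -c "
from h import *
go(jig([-1,20,29]),184.6); panel()"
```

```text
t 20.8 p [0.5611 0.1193 0.0236] q [-0.002  0.734 -0.679  0.002] F [-0.3  0.6  0.1] w 0.0398 g 0.0
ytool deg -175.48 tilt [ 0.005  0.001 -1.   ]
shift mm [-1.7  0.3 -5.4]
rot [-0.005  0.001 -0.001]
side area 5024 rect jig [-1.3 92.4] [120.6  89.8] 89.9
[[-46.29999923706055, 32.099998474121094], [43.5, 32.0], [43.70000076293945, 152.60000610351562], [-46.099998474121094, 152.8000030517578]]
```

Call:
servo_tool(delta_rot=[[0, 0, 0], [0, 0, 0], [0, 0, 0]], linear=[[1, 0, -5], [1, 0, -5], [1, 0, -5]], gripper=[40, 40, 40])

```text
clock: 21.15
ee_pos: [0.5615, 0.1176, 0.029]
tcp_rot: [-0.002, 0.734, -0.679, 0.002]
force: [0.0, -0.2, -0.4]
width: 0.0403
grasp_force: 0.0
```

Call:
servo_tool(delta_rot=[[0, 0, 0], [0, 0, 0], [0, 0, 0], [0, 0, 0], [0, 0, 0]], linear=[[-4, 0, 0], [-8, 0, 0], [-12, 0, 0], [-16, 0, 0], [-16, 0, 0]], gripper=[40, 40, 40, 40, 40])

```text
clock: 21.65
ee_pos: [0.5599, 0.1348, 0.0287]
tcp_rot: [-0.002, 0.735, -0.678, 0.002]
force: [0.3, 0.2, 0.4]
width: 0.0397
grasp_force: 0.0
```

```bash
python3 -c "
from h import *
go(jig([-1,38,29]),184.6); panel()"
```

```text
t 21.65 p [0.5599 0.1348 0.0287] q [-0.002  0.735 -0.678  0.002] F [0.3 0.2 0.4] w 0.0397 g 0.0
ytool deg -175.45 tilt [ 0.005  0.001 -1.   ]
shift mm [-4.1  0.4 -0.3]
rot [-0.005  0.001 -0.001]
side area 5321 rect jig [ -1.6 107.5] [120.7  89.8] 89.9
[[-46.599998474121094, 47.29999923706055], [43.20000076293945, 47.099998474121094], [43.400001525878906, 167.8000030517578], [-46.400001525878906, 167.89999389648438]]
```

Call:
servo_tool(delta_rot=[[0, 0, 0], [0, 0, 0], [0, 0, 0]], linear=[[-2, 0, 0], [-4, 0, 0], [-4, 0, 0]], gripper=[40, 40, 40])

```text
clock: 22.0
ee_pos: [0.5598, 0.1379, 0.0287]
tcp_rot: [-0.002, 0.734, -0.679, 0.002]
force: [0.2, -1.1, 0.0]
width: 0.0403
grasp_force: 0.3
```

Call:
servo_tool(delta_rot=[[0, 0, 0], [0, 0, 0]], linear=[[-2, 0, 0], [-2, 0, 0]], gripper=[40, 40])

```text
clock: 22.2
ee_pos: [0.5596, 0.1399, 0.0287]
tcp_rot: [-0.002, 0.734, -0.679, 0.002]
force: [0.8, -1.2, -0.3]
width: 0.0405
grasp_force: 0.6
```

Call:
servo_tool(delta_rot=[[0, 0, 0], [0, 0, 0]], linear=[[-1, 0, 0], [-1, 0, 0]], gripper=[40, 40])

```text
clock: 22.4
ee_pos: [0.5595, 0.1407, 0.0287]
tcp_rot: [-0.002, 0.734, -0.679, 0.002]
force: [0.5, -1.9, 0.2]
width: 0.0401
grasp_force: 0.6
```

Call:
servo_tool(delta_rot=[[0, 0, 0], [0, 0, 0]], linear=[[-1, 0, 0], [-1, 0, 0]], gripper=[40, 40])

```text
clock: 22.6
ee_pos: [0.5596, 0.1415, 0.0287]
tcp_rot: [-0.002, 0.734, -0.679, 0.002]
force: [0.4, -2.7, -1.1]
width: 0.0399
grasp_force: 1.0
```

Call:
servo_tool(delta_rot=[[0, 0, 0], [0, 0, 0]], linear=[[-1, 0, 0], [-1, 0, 0]], gripper=[40, 40])

```text
clock: 22.8
ee_pos: [0.5596, 0.1416, 0.0287]
tcp_rot: [-0.001, 0.734, -0.679, 0.002]
force: [0.1, -5.0, 0.5]
width: 0.0399
grasp_force: 2.5
```

```bash
python3 -c "
from h import *
go(jig([-1,38,29]),184.6); panel()"
```

```text
t 22.8 p [0.5596 0.1416 0.0287] q [-0.001  0.734 -0.679  0.002] F [ 0.1 -5.   0.5] w 0.0399 g 2.5
ytool deg -175.56 tilt [ 0.005 -0.001 -1.   ]
shift mm [ 2.7  0.7 -0.3]
rot [-0.005 -0.001 -0.003]
side area 5102 rect jig [ -1.4 110.8] [114.3  89.8] 90.0
[[-46.400001525878906, 53.70000076293945], [43.400001525878906, 53.70000076293945], [43.5, 168.0], [-46.29999923706055, 168.0]]
```

Flush at the end stop: force rises while the position stalls. Next I go round to the -x side with the tool turned by 90°.

Call:
servo_tool(delta_rot=[[0, 0, 0], [0, 0, 0.1], [0, 0, 0.24], [0, 0, 0.38], [0, 0, 0.52]], linear=[[5, 0, 0], [5, 0, -25], [5, 10, -50], [-10, 30, -60], [-20, 50, -60]], gripper=[40, 40, 40, 40, 40])

```text
clock: 23.35
ee_pos: [0.508, 0.1608, 0.0904]
tcp_rot: [0.005, -0.533, 0.846, -0.001]
force: [0.3, 0.7, -0.6]
width: 0.0399
grasp_force: 0.0
```

```bash
python3 -c "
from h import *
go(jig([-78,112,70]),94.6)"
```

```text
t 23.35 p [0.508  0.1608 0.0904] q [ 0.005 -0.533  0.846 -0.001] F [ 0.3  0.7 -0.6] w 0.0399 g 0.0
ytool deg 154.39 tilt [ 0.009  0.003 -1.   ]
shift mm [-27.5  48.3  20.3]
rot [-0.002  0.009  1.044]
```

Call:
servo_tool(delta_rot=[[0, 0, 0.14], [0, 0, 0.28], [0, 0, 0.42], [0, 0, 0.56], [0, 0, 0.7]], linear=[[-6, 10, 0], [-12, 20, 0], [-18, 30, 0], [-24, 40, 0], [-28, 48, 0]], gripper=[40, 40, 40, 40, 40])

```text
clock: 23.85
ee_pos: [0.4755, 0.2061, 0.0885]
tcp_rot: [0.003, -0.211, 0.977, 0.0]
force: [-0.7, 0.6, 0.6]
width: 0.0398
grasp_force: 0.0
```

Call:
servo_tool(delta_rot=[[0, 0, 0.14], [0, 0, 0.28], [0, 0, 0.34], [0, 0, 0.34], [0, 0, 0.34]], linear=[[0, 0, 0], [0, 0, 0], [0, 0, 0], [0, 0, 0], [0, 0, 0]], gripper=[40, 40, 40, 40, 40])

```text
clock: 24.35
ee_pos: [0.4761, 0.205, 0.0884]
tcp_rot: [0.003, -0.046, 0.999, 0.0]
force: [0.2, -0.5, 0.6]
width: 0.0399
grasp_force: 0.0
```

```bash
python3 -c "
from h import *
go(jig([-75,112,28.7]),94.6);panel()"
```

```text
t 24.35 p [0.4761 0.205  0.0884] q [ 0.003 -0.046  0.999  0.   ] F [ 0.2 -0.5  0.6] w 0.0399 g 0.0
ytool deg 95.27 tilt [ 0.005  0.001 -1.   ]
shift mm [-3.2  1.4 59.7]
rot [0.    0.006 0.012]
side area 4081 rect jig [ -1.3 110.8] [ 89.8 114.2] 0.1
[[-46.400001525878906, 167.8000030517578], [-46.099998474121094, 53.599998474121094], [43.70000076293945, 53.79999923706055], [43.400001525878906, 168.0]]
```

Call:
servo_tool(delta_rot=[[0, 0, 0.01], [0, 0, 0.01], [0, 0, 0.01], [0, 0, 0.01], [0, 0, 0.01]], linear=[[0, 1, 20], [0, 1, 40], [0, 1, 55], [0, 1, 59], [0, 1, 59.5]], gripper=[40, 40, 40, 40, 40])

```text
clock: 24.9
ee_pos: [0.4762, 0.2055, 0.0284]
tcp_rot: [0.002, -0.04, 0.999, 0.0]
force: [-0.4, 0.4, 0.2]
width: 0.0397
grasp_force: 0.0
```

Call:
servo_tool(delta_rot=[[0, 0, 0], [0, 0, 0], [0, 0, 0], [0, 0, 0], [0, 0, 0]], linear=[[-5, 0, 0], [-10, 0, 0], [-15, 0, 0], [-20, 0, 0], [-25, 0, 0]], gripper=[40, 40, 40, 40, 40])

```text
clock: 25.4
ee_pos: [0.5016, 0.2075, 0.0291]
tcp_rot: [0.002, -0.04, 0.999, -0.0]
force: [-3.7, 0.6, 3.1]
width: 0.0395
grasp_force: 2.1
```

```bash
python3 -c "
from h import *
go(jig([-35,112,28.7]),94.6);panel()"
```

```text
t 25.4 p [0.5016 0.2075 0.0291] q [ 0.002 -0.04   0.999 -0.   ] F [-3.7  0.6  3.1] w 0.0395 g 2.1
ytool deg 94.53 tilt [ 0.005  0.    -1.   ]
shift mm [-17.9   1.    0.5]
rot [-0.     0.005 -0.001]
side area 2936 rect jig [  1.4 111. ] [ 89.8 113.8] 0.1
[[-43.599998474121094, 167.89999389648438], [-43.400001525878906, 54.099998474121094], [46.29999923706055, 54.20000076293945], [46.20000076293945, 168.0]]
```

Call:
servo_tool(delta_rot=[[0, 0, 0], [0, 0, 0], [0, 0, 0], [0, 0, 0], [0, 0, 0]], linear=[[-3, 0, 0], [-6, 0, 0], [-9, 0, 0], [-12, 0, 0], [-15, 0, 0]], gripper=[40, 40, 40, 40, 40])

```text
clock: 25.95
ee_pos: [0.5167, 0.2086, 0.0289]
tcp_rot: [0.003, -0.039, 0.999, 0.0]
force: [-1.8, -0.4, 0.0]
width: 0.0403
grasp_force: 0.9
```

```bash
python3 -c "
from h import *
go(jig([-35,112,28.7]),94.6);panel()"
```

```text
t 25.95 p [0.5167 0.2086 0.0289] q [ 0.003 -0.039  0.999  0.   ] F [-1.8 -0.4  0. ] w 0.0403 g 0.9
ytool deg 94.52 tilt [ 0.005  0.    -1.   ]
shift mm [-2.7  1.1  0.2]
rot [-0.     0.006 -0.001]
side area 2739 rect jig [ 16.7 111.2] [ 89.8 113.7] 0.2
[[-28.399999618530273, 167.8000030517578], [-28.0, 54.20000076293945], [61.900001525878906, 54.5], [61.400001525878906, 168.1999969482422]]
```

Works: the panel's +x edge is at 61.6, so about 8 mm remain to the fence.

Call:
servo_tool(delta_rot=[[0, 0, 0], [0, 0, 0], [0, 0, 0], [0, 0, 0]], linear=[[-3, 0, 0], [-5, 0, 0], [-7, 0, 0], [-7, 0, 0]], gripper=[40, 40, 40, 40])

```text
clock: 26.4
ee_pos: [0.5236, 0.2091, 0.029]
tcp_rot: [0.003, -0.039, 0.999, 0.0]
force: [-1.0, -0.6, 0.1]
width: 0.0398
grasp_force: 0.6
```

Call:
servo_tool(delta_rot=[[0, 0, 0], [0, 0, 0]], linear=[[-1, 0, 0], [-1, 0, 0]], gripper=[40, 40])

```text
clock: 26.6
ee_pos: [0.5237, 0.2091, 0.029]
tcp_rot: [0.002, -0.04, 0.999, -0.0]
force: [-4.1, -1.8, 1.3]
width: 0.0406
grasp_force: 2.3
```

Call:
servo_tool(delta_rot=[[0, 0, 0], [0, 0, 0]], linear=[[-1, 0, 0], [-1, 0, 0]], gripper=[40, 40])

```text
clock: 26.8
ee_pos: [0.5238, 0.2091, 0.0289]
tcp_rot: [0.001, -0.04, 0.999, -0.0]
force: [-8.1, -3.6, 5.4]
width: 0.04
grasp_force: 4.2
```

Call:
servo_tool(delta_rot=[[0, 0, 0], [0, 0, 0]], linear=[[-1, 0, 0], [-1, 0, 0]], gripper=[40, 40])

```text
clock: 27.0
ee_pos: [0.5239, 0.2092, 0.0288]
tcp_rot: [0.001, -0.04, 0.999, -0.001]
force: [-12.6, -4.2, 9.2]
width: 0.0399
grasp_force: 6.1
```

Flush against the fence. I go back to re-seat it against the end stop with a light final nudge.

Call:
servo_tool(delta_rot=[[0, 0, 0], [0, 0, 0], [0, 0, -0.14], [0, 0, -0.28], [0, 0, -0.42]], linear=[[6, 0, 0], [12, 0, -10], [12, 0, -40], [12, -20, -50], [5, -50, -50]], gripper=[40, 40, 40, 40, 40])

```text
clock: 27.5
ee_pos: [0.5259, 0.1619, 0.0825]
tcp_rot: [0.006, -0.252, 0.968, -0.0]
force: [0.5, 0.1, -0.5]
width: 0.04
grasp_force: 0.0
```

Call:
servo_tool(delta_rot=[[0, 0, -0.14], [0, 0, -0.28], [0, 0, -0.42], [0, 0, -0.56], [0, 0, -0.7]], linear=[[0, 0, 0], [0, 0, 0], [0, 0, 0], [0, 0, 0], [0, 0, 0]], gripper=[40, 40, 40, 40, 40])

```text
clock: 28.0
ee_pos: [0.5257, 0.1592, 0.0802]
tcp_rot: [0.003, -0.566, 0.824, -0.002]
force: [-0.7, 0.3, 0.1]
width: 0.0397
grasp_force: 0.0
```

```bash
python3 -c "
from h import *
go(jig([24,28,80]),184.6);panel()"
```

```text
t 28.0 p [0.5257 0.1592 0.0802] q [ 0.003 -0.566  0.824 -0.002] F [-0.7  0.3  0.1] w 0.0397 g 0.0
ytool deg 159.01 tilt [ 0.008  0.    -1.   ]
shift mm [  5.1 -65.4   0.6]
rot [-0.007  0.002 -0.447]
side area 4873 rect jig [ 23.1 110.8] [ 89.7 114.5] 0.3
[[-22.0, 167.8000030517578], [-21.5, 53.29999923706055], [68.19999694824219, 53.70000076293945], [67.69999694824219, 168.1999969482422]]
```

Call:
servo_tool(delta_rot=[[-0.007, 0.002, -0.15], [-0.007, 0.002, -0.3], [-0.007, 0.002, -0.447], [-0.007, 0.002, -0.447], [-0.007, 0.002, -0.447]], linear=[[2, -22, 0], [4, -44, 0], [5, -65, 0], [5, -65, 0], [5, -65, 0]], gripper=[40, 40, 40, 40, 40])

```text
clock: 28.55
ee_pos: [0.5839, 0.131, 0.0797]
tcp_rot: [0.0, 0.732, -0.682, -0.001]
force: [-0.1, 0.4, -0.3]
width: 0.0402
grasp_force: 0.0
```

```bash
python3 -c "
from h import *
go(jig([24,28,28.8]),184.6)"
```

```text
t 28.55 p [0.5839 0.131  0.0797] q [ 0.     0.732 -0.682 -0.001] F [-0.1  0.4 -0.3] w 0.0402 g 0.0
ytool deg -175.97 tilt [-0.002  0.    -1.   ]
shift mm [ 0.1 -1.1 50.9]
rot [ 0.001  0.    -0.01 ]
```

Call:
servo_tool(delta_rot=[[0, 0, -0.01], [0, 0, -0.01], [0, 0, -0.01], [0, 0, -0.01], [0, 0, -0.01]], linear=[[0, 0, 20], [0, 0, 40], [0, 0, 51], [-5, 0, 51], [-9, 0, 51]], gripper=[40, 40, 40, 40, 40])

```text
clock: 29.05
ee_pos: [0.5829, 0.1409, 0.0291]
tcp_rot: [0.0, 0.736, -0.676, -0.0]
force: [0.3, 0.7, 1.4]
width: 0.0402
grasp_force: 0.0
```

Call:
servo_tool(delta_rot=[[0, 0, 0], [0, 0, 0], [0, 0, 0]], linear=[[-2, 0, 0], [-3, 0, 0], [-3, 0, 0]], gripper=[40, 40, 40])

```text
clock: 29.35
ee_pos: [0.5831, 0.1432, 0.029]
tcp_rot: [0.0, 0.737, -0.676, -0.0]
force: [-0.3, -0.5, 0.5]
width: 0.0399
grasp_force: 0.0
```

Call:
servo_tool(delta_rot=[[0, 0, 0], [0, 0, 0]], linear=[[-1, 0, 0], [-2, 0, 0]], gripper=[40, 40])

```text
clock: 29.55
ee_pos: [0.583, 0.1438, 0.0286]
tcp_rot: [0.001, 0.736, -0.677, 0.0]
force: [-0.1, -3.1, 3.1]
width: 0.0403
grasp_force: 2.0
```

Call:
servo_tool(delta_rot=[[0, 0, 0], [0, 0, 0]], linear=[[-1, 0, 0], [-1, 0, 0]], gripper=[40, 40])

```text
clock: 29.75
ee_pos: [0.5831, 0.1439, 0.0286]
tcp_rot: [0.002, 0.736, -0.677, 0.001]
force: [-1.2, -7.3, 4.2]
width: 0.0402
grasp_force: 3.2
```

Call:
servo_tool(delta_rot=[[0, 0, 0], [0, 0, 0]], linear=[[-1, 0, 0], [-1, 0, 0]], gripper=[40, 40])

```text
clock: 29.95
ee_pos: [0.583, 0.1439, 0.0285]
tcp_rot: [0.002, 0.736, -0.677, 0.001]
force: [-1.1, -8.9, 5.3]
width: 0.0399
grasp_force: 4.3
```

Call:
servo_tool(delta_rot=[[0, 0, 0], [0, 0, 0], [0, 0, 0], [0, 0, 0], [0, 0, 0]], linear=[[6, 0, 0], [12, 0, 0], [12, 0, -30], [12, 0, -70], [12, 0, -100]], gripper=[40, 40, 40, 40, 40])

```text
clock: 30.45
ee_pos: [0.5837, 0.1355, 0.1302]
tcp_rot: [0.0, 0.737, -0.676, -0.001]
force: [0.6, 0.3, 0.0]
width: 0.0399
grasp_force: 0.0
```

Call:
servo_tool(delta_rot=[[0, 0, 0], [0, 0, 0], [0, 0, 0], [0, 0, 0], [0, 0, 0]], linear=[[0, 0, -30], [0, 0, -50], [0, 0, -70], [0, 0, -70], [0, 0, -70]], gripper=[40, 40, 40, 40, 40])

```text
clock: 30.95
ee_pos: [0.5837, 0.1351, 0.1981]
tcp_rot: [0.001, 0.737, -0.676, -0.0]
force: [-0.3, 0.8, -1.1]
width: 0.0397
grasp_force: 0.0
```

```bash
python3 - <<'E'
from h import *
st();panel()
a=snap('side');snap('top')
for n in ('top','side'):
  for t in('panel_mid','holddown','weight','cup','case','rail_top'):
    print(n,t,[(np.round(d['location'],3).tolist(),round(d['p'],2)) for d in place_of(n,t)[:3]])
# gap darkness check: profile across fence and end stop in side view
for pa,pb in (((30,112,35),(80,112,39)),((25,150,35),(25,185,39))):
    L=np.linspace(jig(pa),jig(pb),26);uv=np.round(proj('side',L)).astype(int)
    print([int(a[v,u].mean()) for u,v in uv])
E
```

```text
t 30.95 p [0.5837 0.1351 0.1981] q [ 0.001  0.737 -0.676 -0.   ] F [-0.3  0.8 -1.1] w 0.0397 g 0.0
side area 4851 rect jig [ 23.2 111.1] [ 89.4 114. ] 0.4
[[-21.799999237060547, 167.8000030517578], [-21.100000381469727, 53.79999923706055], [68.19999694824219, 54.29999923706055], [67.5, 168.39999389648438]]
top panel_mid []
top holddown [([0.809, -0.221, 0.05], 0.89), ([0.456, -0.313, 0.105], 0.66)]
top weight [([0.636, -0.274, -0.002], 0.94)]
top cup [([0.76, -0.072, 0.001], 0.88)]
top case [([0.743, 0.185, -0.004], 0.7), ([0.756, -0.072, 0.003], 0.54)]
top rail_top []
side panel_mid [([0.576, 0.217, 0.032], 0.75)]
side holddown [([0.819, -0.223, 0.053], 0.74), ([0.456, -0.319, 0.106], 0.56), ([0.364, 0.009, 0.067], 0.55)]
side weight [([0.64, -0.276, -0.0], 0.74)]
side cup [([0.759, -0.067, -0.002], 0.88)]
side case [([0.738, 0.188, 0.002], 0.62)]
side rail_top [([0.454, -0.311, 0.105], 0.84)]
[234, 220, 192, 233, 250, 247, 242, 197, 250, 251, 250, 249, 249, 251, 251, 252, 251, 251, 237, 156, 228, 226, 226, 223, 165, 103]
[251, 251, 252, 253, 252, 251, 252, 251, 250, 250, 250, 251, 250, 251, 252, 251, 242, 233, 232, 231, 230, 228, 230, 226, 180, 165]
```

```bash
python3 -c "
from workcell import *
print(close_job())"
```

```text
the job is handed in; nothing more can be done
None
```

The job is handed in at about 31 s on the robot's clock. The bridge hangs square on the rail, the panel lies grid side up, pressed flush against the end stop and the side fence, and the weight, cup and case show no movement in the final camera readings.

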